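Reach the counter lamp out one hole and switch it on

TASK

Light up the ledger at the ticket counter: press the spring pin of the lamp's telescopic boom in flush and draw the boom out, towards its lamp head, to the very next hole, so that the pin has sprung fully out again through that hole. Also turn the red rotary switch on the lamp's base from off to on, and leave the loose things on the counter where they are.

Things in the scene. Friction and masses are not known exactly. Their poses are not given: they have to be found in the camera images.
- lamp: LED counter lamp, screwed down. Origin: foot of its column, on the counter. x axis: level along the boom, from the column out to the lamp head; z up; y to the side where the spring pin sticks out. Grey base 45 mm high, from y = -165 to +65 mm and 65 mm either way in x; column 28 mm across at the origin; on it a black clamp block 44 x 50 x 52 mm, centred 180 mm up.
- boom_tube (a point): centre of the white outer tube of the telescopic boom, on its centre line, which lies level straight above the lamp's x axis (lamp y = 0), 180 mm over the counter. Tube 28 mm square, 234 mm long; at boom = 0 it spans lamp x = 66 to 300 mm. It slides on a fixed steel tube 22 mm square. Four holes in its +y side, 40 mm apart. Air free 100 mm below and all above it. Axes as the lamp's.
- pin_tip (a point): tip of the domed brass spring pin, 12 mm across. The pin sits in the fixed inner tube at lamp x = 160 mm, 180 mm up, and points to lamp +y through a hole of the outer tube, standing 7 mm proud of its side (tip 21 mm off the centre line). It does not travel with the outer tube. Spring: 3 N at rest, 6.5 N pressed flush. Axes as the lamp's.
- boom (a joint): how far the outer tube and head are drawn out, m: 0 start hole, 0.040 the next hole outwards, 0.080 the last, -0.040 one hole inwards; positive along lamp +x; 0.5 mm of play, 3 mm of give under a hard pull. With the pin out it is locked. With the pin held flush, 5 to 20 N along the boom start it (the edge pushes the dome under the wall), then 2 to 5 N slide it till the pin springs out in the next hole and locks it.
- pin (a joint): how far the spring pin is pressed in, m: 0 fully out, 0.007 flush with the tube's outer side, about 0.009 when under the tube's wall between holes. Pads 15 mm or wider, closed from both sides on the tube where the pin is, press it flush and grip the tube at once.
- switch_grip (a point): centre of the red bar handle of the rotary switch, on its vertical turning axis, at lamp x = 0, y = -105 mm, 71 mm over the counter. Bar 70 mm long, 14 mm wide, 28 mm tall (57 to 85 mm over the counter), on a hub 34 mm across whose top is 57 mm over the counter. This point's x axis runs along the bar to its end with a white line and turns with it.
- switch (a joint): turn of the switch, rad, clockwise seen from above: 0 off (bar along the boom, white line towards the lamp head, red dot), 1.571 on (bar square to the boom, white line towards lamp -y, green dot). Sprung over centre: up to 0.12 N m to turn it to the middle (0.785), past which it snaps to the other end by itself once let go. Stops at 0 and 1.571.
- lamp_head (a point): middle of the flat aluminium LED head, 170 mm along the boom, 110 mm wide, 18 mm thick, 405 mm from the column at boom = 0, 162 mm over the counter; travels with the outer tube. Axes as the lamp's.
- ledger_mid (a point): middle of the top of the open ledger, 310 x 215 x 16 mm, fixed on the counter under and beyond the lamp head; its x axis runs along the 310 mm
- stapler_mid (a point): bystander: blue desk stapler, 135 x 36 x 55 mm; the point is its centre, 25 mm over its underside
- stamp_mid (a point): bystander: wooden-handled rubber stamp standing upright, 38 mm across, 71 mm tall; the point is its centre, 35 mm over its underside
- tape_mid (a point): bystander: yellow roll of tape lying flat, 96 mm across, 24 mm tall; the point is its centre, 12 mm over its underside
- bottle_mid (a point): bystander: clear water bottle with green cap, 66 mm across, 215 mm tall; the point is its centre, 107 mm over its underside
- calculator_mid (a point): bystander: dark desk calculator, 125 x 150 x 28 mm, lying flat; the point is its centre, 12 mm over its underside
- pens_mid (a point): bystander: black pen cup, 80 mm across, 100 mm tall, pens to 170 mm; the point is its centre, 50 mm over its underside

How it is judged:
By the outcome, as a careful person would: the job done as asked, in the order asked, and still so for the second after the job is handed in, with the robot touching nothing.
It also fails if it takes over 48 s, if anything falls off the work surface, if the arm or the gripper's body presses on something with over 40 N, if the wrist force passes 120 N, or if a joint passes its speed limit or range.

ROBOT

A 7-joint arm with a two-finger parallel gripper is mounted at the origin on the work surface. World frame = base frame: x ahead of the robot, y to its left, z up, the work surface at z = 0. Lengths are in mm, angles in rad, forces in N, time in s.
With the tool pointing down it reaches from about 400 to 875 mm from the base axis. Payload 4.4 kg.
Tool frame: the origin (TCP) lies midway between the tips of the shut fingers; the grasp point (between the pads) lies 19 mm behind it; z points along the fingers, y is the line along which they close (so a half turn about z gives the same grasp; the last joint's range is limited). The gripper opens to 85 mm and grips with 20 to 120 N. Pads are 22 mm wide; open, the fingers measure 114 mm over their backs; the gripper's body (76 mm by 85 mm) begins 54 mm behind the grasp point. The pads swing forward as they close: fully open they stand 13 mm farther back than shut.
Start: joints at [-0.066, 0.628, 0.038, 1.517, -0.027, 0.996, -0.02], TCP at [650.014, 0.027, 231.313] pointing down, gripper open.
Joint ranges: [-3.06, 3.06], [-0.37, 2.12], [-1.25, 1.32], [0.18, 2.47], [-1.1, 4.24], [0.23, 1.98], [-2.94, 2.94]. Speed limits (rad/s): [2.57, 2.57, 3.14, 3.14, 3.14, 3.14, 3.14].

INTERFACE

Orientations are given as a unit quaternion [x, y, z, w].
In Python, from plant import env, viewer, spotter gives the robot as it stands.
- The arm moves only by the tool servo_tool, never from a script. Its argument "plan" is a list of rows, each a list of 6 numbers: the shift along the tool's x, y, z scaled (see below), then the turn, a rotation vector about the tool's x, y, z scaled (see below). In form: [[x, y, z, rx, ry, rz], ...]. A call has 1 to 8 rows; each row shifts and turns the commanded pose from where the row before left it, along the tool's axes as they then stand; what a row does not reach is not made up. The controller multiplies each number of a shift by 0.04 m and each number of a turn by 0.15 rad. A row lasts 1/8 s, in which the tool goes at most 62.5 mm and 10.7 degrees, less where a joint would pass 70% of its speed; a pose out of reach is approached as far as the arm can. A call with a number of a shift or a turn outside -1 to 1 is refused whole. A call with a gripper value outside its range is refused whole. "fingers" is the opening, from 0 (shut) to 1 (fully open), set as the call begins (left out, the last holds). The fingers move at their own pace and stop on an object; "squeeze" is the grip in N (left out, the last holds). Time passes only in rows, so rows that do not move let the fingers close. It gives the time, the measured TCP pose, the force, the opening and the grip force at its end, in the units of the state.
- env.observe(): the state, without advancing time (a new reading comes with each control period).
- viewer.camera(name): name is "scene" or "side" or "wrist"; returns a dict with "pixels" (400x640x3 uint8, red, green, blue), "fx", "fy", "cx", "cy" (pixels), "rvec" (rotation vector, rad) and "tvec" (3), from world to camera coordinates, as OpenCV has them. Camera axes: x right, y down, z forward; pixel columns grow to the right and rows downward; lengths in mm; the calibration is good to about 2 mm. A picture is of the moment at which its call begins. There is no depth.
- env.sign_off(): hands the job in; it is judged then, once.
Trained networks look in a picture, given as the dict that the camera call returned (one of the last four; its "shot" number tells which), for a name from the list of things; names that differ only in an ending like _2 or _b are one class to them, and where a whole thing is asked for, a point or a joint stands for the part that bears it (a point fixed in the world has none). Each returns a list of dicts, best first, with "score" (0 to 1); they miss things now and then, are a little off and sometimes report something else, mostly with a low value. They report only what shows in the picture. A call takes as long as a camera call.
- spotter.masks_of(picture, label): "mask" (400x640 bool, what is visible of it) and "bbox" ([centre column, centre row, width, height] in pixels, round what is visible of it).
The state is a dict: "time_s": time; "qpos": joint angles; "joint_velocities": joint speeds; "effort": joint torques, N m; "position": TCP position; "tcp_rot": TCP orientation; "force": force on the tool from outside, world axes, zero at the start; "wrist_torque": the same for the moment, N m; "grip_width": finger opening in mm; "gripper_force": force on a finger pad.
Only numpy, scipy, OpenCV 4.12 (cv2) and the standard library are available. Lean on these libraries where they do the work, as an engineer would, in place of code of your own. Each camera call takes 0.05 s, during which the arm holds its last target. There are 200 camera calls.

## Working session

There is one attempt and no reset: what is moved stays moved. The work goes in short steps, Python scripts to look and compute and a tool call to move; the robot and the scene stay as the last step left them, time stands still between calls to the robot, and variables do not carry over. Pictures are saved under pics/ and viewed, at most 10 in all, crops included, and the job is handed in when it is done.

Besides the shell and the picture viewer there is one more tool, called after "Request:" in YAML: its name, and indented under it one key for each argument. servo_tool: Moves the arm, as the interface text tells. Its arguments: {"type":"object","properties":{"plan":{"type":"array"},"fingers":{"type":"number"},"squeeze":{"type":"number"}},"required":["plan"]}

```bash
mkdir -p pics
cat > h.py <<'E'
import numpy as np,cv2
from scipy.spatial.transform import Rotation as R
from plant import env,viewer,spotter
def ray(p,uv):
    Rm=cv2.Rodrigues(np.array(p["rvec"],float))[0];t=np.array(p["tvec"],float).ravel()
    d=Rm.T@np.array([(uv[0]-p["cx"])/p["fx"],(uv[1]-p["cy"])/p["fy"],1.]);return -Rm.T@t,d
def atz(p,uv,z):
    o,d=ray(p,uv);return o+d*(z-o[2])/d[2]
def proj(p,X):
    K=np.array([[p["fx"],0,p["cx"]],[0,p["fy"],p["cy"]],[0,0,1.]])
    return cv2.projectPoints(np.array(X,float).reshape(-1,3),np.array(p["rvec"],float),np.array(p["tvec"],float),K,None)[0].reshape(-1,2)
def save(p,n): cv2.imwrite("pics/"+n,p["pixels"][:,:,::-1])
E
python3 - <<'E'
from h import *
for c in ["scene","side"]:
    p=viewer.camera(c);save(p,c+"0.png")
    print(c,np.round(ray(p,(p["cx"],p["cy"])),2).tolist())
    for l in ["lamp","boom_tube","pin_tip","switch_grip","lamp_head","ledger_mid","stapler_mid","stamp_mid","tape_mid","bottle_mid","calculator_mid","pens_mid"]:
        r=spotter.masks_of(p,l)
        if r:
            ys,xs=np.nonzero(r[0]["mask"]);print(l,round(r[0]["score"],2),np.round(r[0]["bbox"]).tolist(),round(xs.mean(),1),round(ys.mean(),1))
print(env.observe()["time_s"])
E
```

```text
scene [[1340.21, -329.02, 984.86], [-0.63, 0.29, -0.72]]
lamp 0.66 [311.0, 222.0, 232.0, 143.0] 317.9 222.6
boom_tube 0.83 [287.0, 232.0, 182.0, 119.0] 267.1 240.0
switch_grip 0.46 [362.0, 174.0, 21.0, 14.0] 363.3 174.7
lamp_head 0.98 [286.0, 234.0, 178.0, 113.0] 268.3 239.0
ledger_mid 0.73 [220.0, 320.0, 165.0, 110.0] 215.7 314.7
stapler_mid 0.67 [340.0, 299.0, 61.0, 35.0] 343.5 299.3
stamp_mid 0.66 [372.0, 260.0, 17.0, 29.0] 372.5 258.5
tape_mid 0.72 [424.0, 197.0, 34.0, 31.0] 425.5 196.1
bottle_mid 0.7 [454.0, 199.0, 40.0, 75.0] 453.3 202.2
calculator_mid 0.74 [296.0, 216.0, 69.0, 56.0] 291.5 214.8
pens_mid 0.59 [401.0, 141.0, 26.0, 28.0] 400.0 145.4
side [[329.13, -850.57, 774.48], [0.23, 0.77, -0.59]]
lamp 0.88 [348.0, 205.0, 218.0, 159.0] 344.3 210.4
boom_tube 0.71 [385.0, 215.0, 141.0, 142.0] 389.5 229.5
switch_grip 0.52 [268.0, 188.0, 12.0, 25.0] 267.6 189.9
lamp_head 0.79 [386.0, 219.0, 139.0, 136.0] 389.4 229.2
ledger_mid 0.95 [413.0, 334.0, 189.0, 130.0] 408.4 337.7
stapler_mid 0.72 [387.0, 218.0, 141.0, 137.0] 389.6 229.7
stamp_mid 0.25 [285.0, 170.0, 32.0, 19.0] 283.7 169.4
tape_mid 0.66 [283.0, 170.0, 34.0, 21.0] 282.9 168.7
bottle_mid 0.9 [325.0, 139.0, 23.0, 79.0] 323.5 134.7
calculator_mid 0.67 [290.0, 263.0, 80.0, 59.0] 285.0 261.2
pens_mid 0.68 [242.0, 160.0, 30.0, 65.0] 242.9 164.3
1.3
```

View pics/scene0.png

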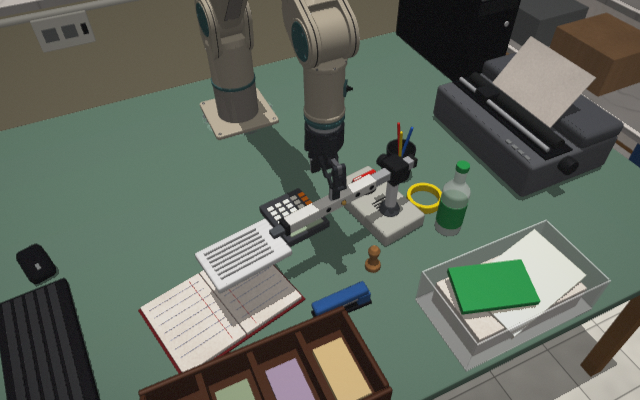

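View pics/side0.png

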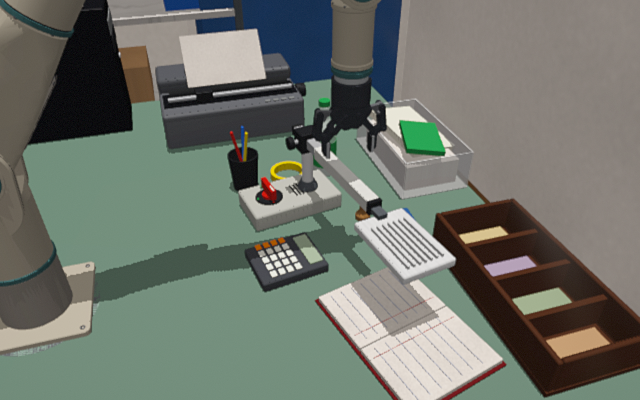

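Run:
```python
from h import *
from scipy.optimize import least_squares
P={c:viewer.camera(c) for c in ["scene","side"]}
for c,uv,z in [("scene",(363,174.7),75),("side",(267.6,189.9),75),("scene",(244,255),171),("side",(405,243),171),("scene",(345,203),180)]:
    print(c,uv,np.round(atz(P[c],uv,z)))
obs=[("scene",(363,174.7),(0,-105,73)),("side",(267.6,189.9),(0,-105,73)),("scene",(244,255),(405,0,171)),("side",(405,243),(405,0,171))]
def W(q,X):
    c,s=np.cos(q[2]),np.sin(q[2]);return [q[0]+c*X[0]-s*X[1],q[1]+s*X[0]+c*X[1],X[2]]
f=lambda q:np.concatenate([proj(P[c],W(q,X))[0]-uv for c,uv,X in obs])
r=least_squares(f,[600,50,-1.5]);print(r.x,r.fun.round(1))
q=r.x
wire=[]
for c in P:
    im=P[c]["pixels"][:,:,::-1].copy()
    S=3;x0,y0=(190,120) if c=="scene" else (220,100)
    im=cv2.resize(im[y0:y0+180,x0:x0+250],None,fx=S,fy=S,interpolation=cv2.INTER_CUBIC)
    def poly(pts,col):
        a=(proj(P[c],[W(q,X) for X in pts])-[x0,y0]+.5)*S
        cv2.polylines(im,[a.astype(int)],True,col,1)
    poly([(-65,-165,45),(65,-165,45),(65,65,45),(-65,65,45)],(0,0,255))
    poly([(66,-14,194),(300,-14,194),(300,14,194),(66,14,194)],(255,0,255))
    poly([(320,-55,171),(490,-55,171),(490,55,171),(320,55,171)],(0,255,255))
    poly([(160,14,180),(160,21,180)],(0,255,0))
    poly([(-35,-105,85),(35,-105,85)],(255,255,0))
    cv2.imwrite(f"pics/{c}1.png",im)
print(env.observe()["tcp_rot"])
```

```text
scene (363, 174.7) [502. 186.  75.]
side (267.6, 189.9) [509. 166.  75.]
scene (244, 255) [ 695. -201.  171.]
side (405, 243) [ 684. -213.  171.]
scene (345, 203) [661.  47. 180.]
[613.01538183 194.8966033   -1.38126241] [-2.2  3.7 -0.4 -1.4 -1.7 -1.7  0.1 -4. ]
[ 7.07097580e-01  7.07115981e-01  1.62451407e-05 -1.80554474e-05]
```

View pics/scene1.png

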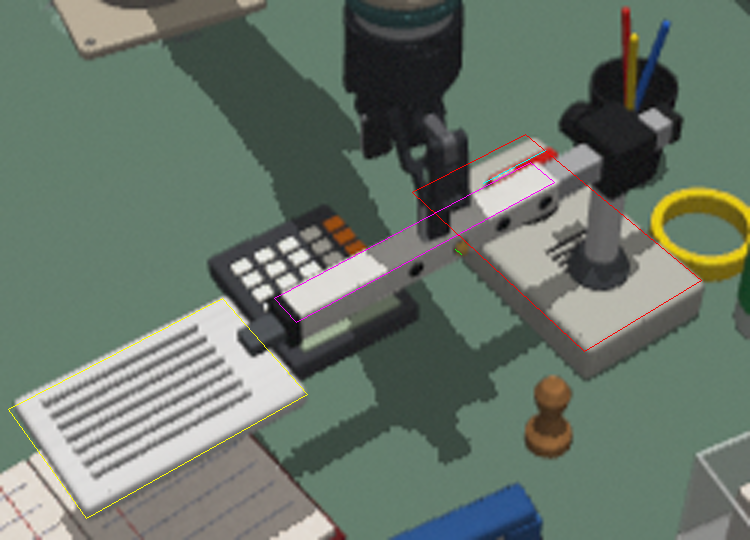

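View pics/side1.png

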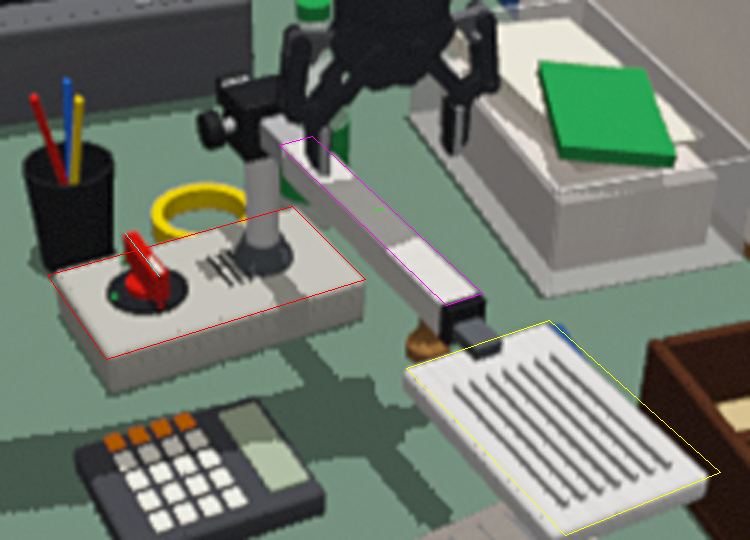

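```bash
cat > fit.py <<'E'
from h import *
def W(q,X):
    c,s=np.cos(q[2]),np.sin(q[2]);return [q[0]+c*X[0]-s*X[1],q[1]+s*X[0]+c*X[1],X[2]]
E
python3 - <<'E'
from fit import *
from scipy.optimize import least_squares
P={c:viewer.camera(c) for c in ["scene","side"]}
o={"scene":[((588,352),(65,65,45)),((700,283),(-65,65,45)),((15,405),(490,-55,171)),((85,517),(490,55,171)),((305,390),(320,55,171)),((222,297),(320,-55,171)),((458,247),(160,18,180))],
"side":[((365,282),(65,65,45)),((107,360),(65,-165,45)),((406,370),(320,-55,171)),((550,322),(320,55,171)),((568,535),(490,-55,171))]}
obs=[(c,np.array(a)/3-.5+((190,120) if c=="scene" else (220,100)),X) for c in o for a,X in o[c]]
f=lambda q:np.concatenate([proj(P[c],W(q,X))[0]-uv for c,uv,X in obs])
q=least_squares(f,[613,195,-1.38],loss="soft_l1").x;print(q,f(q).round(1));np.save("q.npy",q)
for n,X in [("pin",(160,0,180)),("sw",(0,-105,71))]: print(n,np.round(W(q,X),1))
p=viewer.camera("wrist");im=p["pixels"][:,:,::-1].copy()
for pts,col in [([(66,-14,194),(300,-14,194),(300,14,194),(66,14,194)],(255,0,255)),([(-65,-165,45),(65,-165,45),(65,65,45),(-65,65,45)],(0,0,255)),([(160,14,180),(160,21,180)],(0,255,0)),([(-35,-105,85),(35,-105,85)],(255,255,0))]:
    cv2.polylines(im,[proj(p,[W(q,X) for X in pts]).astype(int)],True,col,1)
cv2.imwrite("pics/w1.png",im);print(np.round(ray(p,(320,200)),2).tolist())
E
```

```text
[612.85955363 194.87707074  -1.38289155] [-1.4 -0.2  0.3 -0.8 -2.2  1.   0.1  0.3  0.5  1.2 -0.1  0.1  0.3  1.7
  0.1 -0.7 -0.2 -0.2 -0.2 -0.4 -0.4 -0.4 -1.4  0.2]
pin [642.7  37.7 180. ]
sw [509.7 175.3  71. ]
[[649.81, 77.27, 374.28], [-0.0, -0.31, -0.95]]
```

View pics/w1.png

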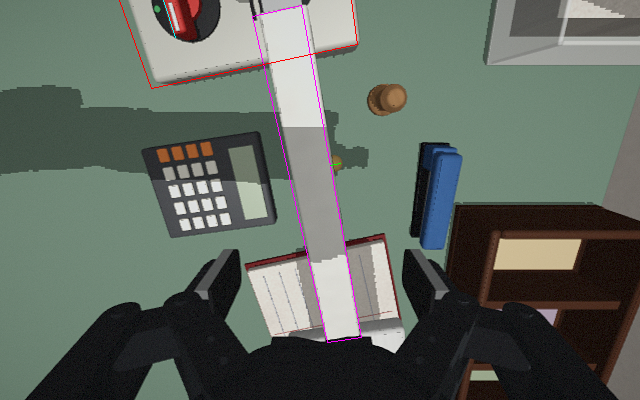

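Request:
servo_tool:
  plan:
    - [0.94,-0.18,0,0,0,0]
    - [0,0,0,0,0,-0.63]
    - [0,0,0,0,0,-0.62]
    - [0,0,0.4,0,0,0]
    - [0,0,0.4,0,0,0]
    - [0,0,0,0,0,0]
  fingers: 1

```text
time_s: 2.3
position: [641.2, 37.4, 196.8]
tcp_rot: [0.638, 0.77, -0.002, -0.002]
force: [-0.9, -0.9, -0.2]
grip_width: 85.4
gripper_force: 0.0
```

```bash
cat > st.py <<'E'
from fit import *
q=np.load("q.npy");s=env.observe();p=np.array(s["position"]);Rt=R.from_quat(s["tcp_rot"])
a=R.from_euler("z",-q[2]);l=a.apply(p-[q[0],q[1],0])
print("t",s["time_s"],"lampxyz",l.round(1),"F lamp",a.apply(s["force"]).round(1),"tooly-lamp",(a*Rt).as_matrix()[:,1].round(3),"x",(a*Rt).as_matrix()[:,0].round(3),s["grip_width"],s["gripper_force"],np.round(s["qpos"],2))
E
python3 st.py
```

```text
t 2.3 lampxyz [160.   -1.6 196.8] F lamp [ 0.7 -1.1 -0.2] tooly-lamp [ 0.001  1.    -0.005] x [-1.     0.001  0.   ] 85.37429963016496 0.0 [-0.09  0.65 -0.01  1.57  0.01  0.92  0.08]
```

Request:
servo_tool:
  plan:
    - [0,0.04,0.5,0,0,0]
    - [0,0,0.5,0,0,0]
    - [0,0,0,0,0,0]

```text
time_s: 2.68
position: [643.2, 37.8, 157.8]
tcp_rot: [0.638, 0.77, -0.001, -0.001]
force: [-0.0, 0.8, 0.1]
grip_width: 85.9
gripper_force: 0.0
```

Request:
servo_tool:
  plan:
    - [0,0,0,0,0,0]
    - [0,0,0,0,0,0]
    - [0,0,0,0,0,0]
    - [0,0,0,0,0,0]
    - [0,0,0,0,0,0]
    - [0,0,0,0,0,0]
  fingers: 0
  squeeze: 60

```text
time_s: 3.42
position: [644.3, 37.8, 160.8]
tcp_rot: [0.639, 0.77, 0.0, -0.0]
force: [-2.3, 0.5, 6.6]
grip_width: 27.3
gripper_force: 59.6
```

```bash
python3 st.py
```

```text
t 3.425 lampxyz [160.1   1.5 160.8] F lamp [-0.9 -2.2  6.6] tooly-lamp [0.003 1.    0.   ] x [-1.     0.003  0.   ] 27.33058202211866 59.578484147787094 [-0.09  0.7  -0.01  1.6   0.01  0.84  0.07]
```

Request:
servo_tool:
  plan:
    - [-0.15,0,0,0,0,0]
    - [-0.15,0,0,0,0,0]
    - [-0.15,0,0,0,0,0]
    - [-0.1,0,0,0,0,0]
    - [0,0,0,0,0,0]

```text
time_s: 4.05
position: [647.6, 17.8, 160.8]
tcp_rot: [0.638, 0.77, 0.001, -0.001]
force: [-5.0, 1.4, 7.6]
grip_width: 27.3
gripper_force: 59.2
```

```bash
python3 st.py
```

```text
t 4.05 lampxyz [180.5   1.1 160.8] F lamp [-2.3 -4.6  7.6] tooly-lamp [ 0.002  1.    -0.001] x [-1.     0.002  0.003] 27.33805592981322 59.2112173140049 [-0.06  0.7  -0.02  1.59  0.01  0.85  0.11]
```

Request:
servo_tool:
  plan:
    - [-0.15,0,0,0,0,0]
    - [-0.15,0,0,0,0,0]
    - [-0.1,0,0,0,0,0]
    - [-0.08,0,0,0,0,0]
    - [-0.05,0,0,0,0,0]
    - [0,0,0,0,0,0]

```text
time_s: 4.8
position: [651.1, -2.5, 160.8]
tcp_rot: [0.638, 0.77, 0.0, -0.002]
force: [-5.6, 3.7, 8.5]
grip_width: 27.0
gripper_force: 59.9
```

```bash
python3 st.py
```

```text
t 4.8 lampxyz [201.1   0.7 160.8] F lamp [-4.7 -4.8  8.5] tooly-lamp [ 0.002  1.    -0.002] x [-1.     0.002  0.003] 26.95025036133273 59.88611027598381 [-0.03  0.71 -0.02  1.58  0.01  0.86  0.14]
```

Run:
```python
from fit import *
q=np.load("q.npy");p=viewer.camera("scene")
u,v=proj(p,W(q,(160,18,180)))[0].astype(int)
im=p["pixels"][v-35:v+35,u-60:u+60,::-1]
a=cv2.resize(im,None,fx=6,fy=6,interpolation=cv2.INTER_CUBIC)
cv2.imwrite("pics/s2.png",a);print(u,v)
```

```text
342 203
```

View pics/s2.png

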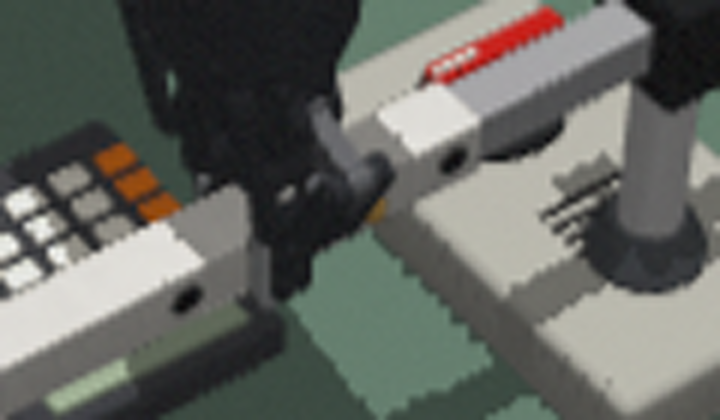

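Request:
servo_tool:
  plan:
    - [-0.06,0,0,0,0,0]
    - [0,0,0,0,0,0]

```text
time_s: 5.1
position: [651.1, -2.7, 160.8]
tcp_rot: [0.638, 0.77, 0.001, -0.003]
force: [-5.8, 6.7, 11.1]
grip_width: 27.5
gripper_force: 60.5
```

```bash
python3 st.py
```

```text
t 5.1 lampxyz [201.3   0.7 160.8] F lamp [-7.7 -4.4 11.1] tooly-lamp [ 0.001  1.    -0.002] x [-1.     0.001  0.006] 27.456012470580056 60.495497435331345 [-0.02  0.71 -0.02  1.58  0.01  0.86  0.14]
```

Request:
servo_tool:
  plan:
    - [0.05,0,0,0,0,0]
    - [0,0,0,0,0,0]

```text
time_s: 5.35
position: [651.1, -2.6, 160.8]
tcp_rot: [0.638, 0.77, 0.0, -0.002]
force: [-5.8, 3.4, 9.3]
grip_width: 27.0
gripper_force: 59.8
```

Request:
servo_tool:
  plan:
    - [0,0,0,0,0,0]
    - [0,0,0,0,0,0]
    - [0,0,0,0,0,0]
    - [0,0,0,0,0,0]
    - [0,0,0,0,0,0]
  fingers: 1

```text
time_s: 5.98
position: [652.5, -5.0, 159.2]
tcp_rot: [0.638, 0.77, -0.0, -0.0]
force: [0.4, -0.1, -1.0]
grip_width: 85.3
gripper_force: 0.0
```

```bash
python3 st.py
```

```text
t 5.975 lampxyz [203.8   1.6 159.2] F lamp [ 0.2  0.3 -1. ] tooly-lamp [ 0.001  1.    -0.   ] x [-1.     0.001 -0.   ] 85.25000982231357 0.0 [-0.03  0.71 -0.02  1.58  0.02  0.85  0.14]
```

Request:
servo_tool:
  plan:
    - [0,0,-0.7,0,0,0]
    - [0,0,-1,0,0,0]
    - [0,0,-1,0,0,0]
    - [0,0,0,0,0,0]

```text
time_s: 6.48
position: [654.8, -4.9, 271.2]
tcp_rot: [0.638, 0.77, 0.003, 0.003]
force: [-0.9, -0.7, -0.1]
grip_width: 85.3
gripper_force: 0.0
```

```bash
python3 st.py
python3 - <<'E'
from fit import *
q=np.load("q.npy");a=R.from_euler("z",-q[2]);P={c:viewer.camera(c) for c in ["scene","side"]}
L=lambda X:a.apply(np.array(X)-[q[0],q[1],0]).round(0)
def tri(u,v):
    A=np.zeros((3,3));b=np.zeros(3)
    for c,x in (("scene",u),("side",v)):
        o,d=ray(P[c],x);d=d/np.linalg.norm(d);M=np.eye(3)-np.outer(d,d);A+=M;b+=M@o
    return np.linalg.solve(A,b)
print("knob",L(tri((190+580/3,120+125/3),(220+207/3,100+130/3))))
for h in (180,): print(L(atz(P["scene"],(190+580/3,120+125/3),h)),L(atz(P["side"],(220+207/3,100+130/3),h)))
sc=[("pens red tip",(190+627/3,120+10/3),(220+34/3,100+97/3)),("blue",(190+667/3,120+24/3),(220+67/3,100+80/3)),("yellow",(190+633/3,120+38/3),(220+80/3,100+97/3))]
for n,u,v in sc: print(n,L(tri(u,v)))
r=spotter.masks_of(P["side"],"pens_mid")[0]["bbox"];print("cup foot side",r)
print("cup rim centre",L(atz(P["side"],(220+68/3,100+165/3),100)),L(atz(P["scene"],(190+633/3,120+85/3),100)))
# crop around clamp from both, plus wrist
ims=[]
for c,X in (("scene",(-20,-60,130)),("side",(-20,-60,130))):
    u,v=proj(P[c],W(q,X))[0].astype(int);ims.append(cv2.resize(P[c]["pixels"][v-50:v+50,u-50:u+50,::-1],(400,400),interpolation=cv2.INTER_CUBIC))
cv2.imwrite("pics/cl.png",np.hstack(ims))
E
```

```text
t 6.475 lampxyz [204.1   3.9 271.2] F lamp [ 0.5 -1.  -0.1] tooly-lamp [0.001 1.    0.008] x [-1.     0.001 -0.001] 85.30592398609085 0.0 [-0.03  0.6  -0.02  1.46  0.01  1.08  0.14]
knob [ -9. -38. 175.]
[ -4. -33. 180.] [ -1. -42. 180.]
pens red tip [-147. -134.  165.]
blue [-162.  -99.  165.]
yellow [-124. -101.  167.]
cup foot side [242.8, 160.3, 30.3, 63.8]
cup rim centre [-133. -114.  100.] [-143. -110.  100.]
```

View pics/cl.png

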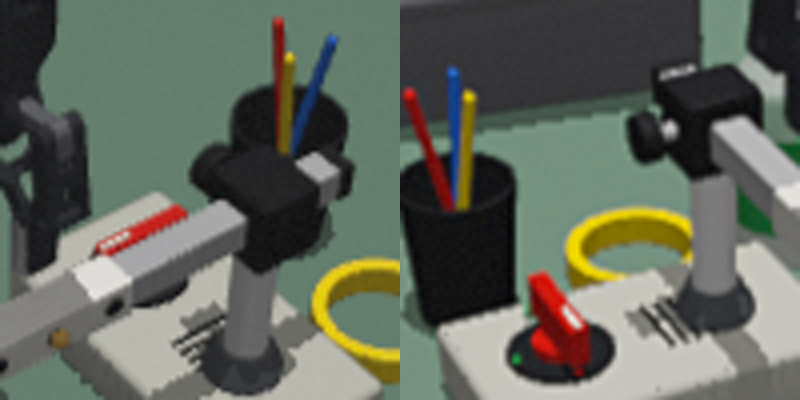

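Request:
servo_tool:
  plan:
    - [0.97,-0.62,0,0,0,0]
    - [0.97,-0.62,0,0,0,0]
    - [0.97,-0.62,0,0,0,0]
    - [0.97,-0.62,0,0,0,0]
    - [0.97,-0.62,0,0,0,0]
    - [0.97,-0.62,0,0,0,0]
    - [0,0,0,0,0,0]
    - [0,0,0,0,0,0]
  fingers: 0

```text
time_s: 7.62
position: [462.8, 195.4, 266.5]
tcp_rot: [0.638, 0.77, -0.001, -0.0]
force: [-1.1, 0.4, 0.3]
grip_width: 0.2
gripper_force: 0.0
```

```bash
python3 st.py;python3 - <<'E'
from fit import *
q=np.load("q.npy")
p=viewer.camera("wrist");im=p["pixels"][:,:,::-1].copy()
for pts,col in [([(-65,-165,45),(65,-165,45),(65,65,45),(-65,65,45)],(0,0,255)),([(-35,-112,85),(35,-112,85),(35,-98,85),(-35,-98,85)],(255,255,0)),([(-30,-145,60),(-30,-103,60)],(0,255,0))]:
    cv2.polylines(im,[proj(p,[W(q,X) for X in pts]).astype(int)],True,col,1)
cv2.imwrite("pics/w2.png",im)
E
```

```text
t 7.625 lampxyz [ -28.5 -147.3  266.5] F lamp [-0.6 -1.   0.3] tooly-lamp [ 0.     1.    -0.001] x [-1.     0.    -0.001] 0.23819824481419533 0.0 [-0.42  0.38 -0.05  1.87  0.02  0.89 -0.29]
```

View pics/w2.png

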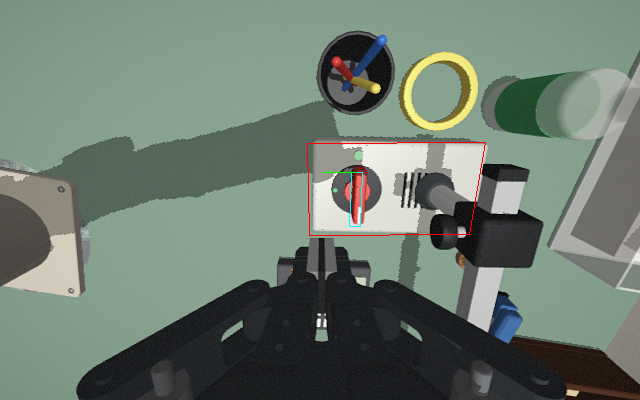

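Request:
servo_tool:
  plan:
    - [0,0,0,0,0,-1]
    - [0,0,0,0,0,-1]
    - [0,0,0,0,0,-1]
    - [0,0,0,0,0,-1]
    - [0,0,0,0,0,-1]
    - [0,0,0,0,0,-1]
    - [0,0,0,0,0,-1]
    - [0,0,0,0,0,-1]

```text
time_s: 8.68
position: [463.8, 194.5, 266.8]
tcp_rot: [0.091, 0.996, -0.0, -0.0]
force: [0.2, 0.5, -0.2]
grip_width: -0.3
gripper_force: 0.0
```

Request:
servo_tool:
  plan:
    - [0,0,0,0,0,-1]
    - [0,0,0,0,0,-1]
    - [0,0,0,0,0,-0.47]
    - [0,0,0,0,0,0]
    - [0,0,1,0,0,0]
    - [0,0,1,0,0,0]
    - [0,0,0,0,0,0]

```text
time_s: 9.55
position: [461.4, 194.4, 185.0]
tcp_rot: [-0.092, 0.996, -0.001, -0.003]
force: [-0.5, -0.2, -0.3]
grip_width: -0.1
gripper_force: 0.0
```

```bash
python3 st.py
```

```text
t 9.55 lampxyz [ -27.8 -148.9  185. ] F lamp [ 0.1 -0.5 -0.3] tooly-lamp [-1.     0.003 -0.002] x [-0.003 -1.     0.006] -0.12986279483101915 0.0 [-0.18  0.51 -0.4   1.96  0.29  0.73  1.01]
```

Request:
servo_tool:
  plan:
    - [0,0.05,1,0,0,0]
    - [0,0,1,0,0,0]
    - [0,0,0.6,0,0,0]
    - [0,0,0.4,0,0,0]
    - [0,0,0,0,0,0]

```text
time_s: 10.18
position: [463.0, 198.0, 67.4]
tcp_rot: [-0.093, 0.996, -0.0, 0.0]
force: [0.2, 0.4, -0.2]
grip_width: 0.1
gripper_force: 0.0
```

```bash
python3 st.py
```

```text
t 10.175 lampxyz [ -31.1 -146.7   67.4] F lamp [-0.4  0.2 -0.2] tooly-lamp [-1.     0.001 -0.   ] x [-0.001 -1.    -0.   ] 0.11687749794657187 0.0 [-0.27  0.7  -0.28  2.05  0.42  0.45  0.89]
```

Request:
servo_tool:
  plan:
    - [-0.3,0,0,0,0,0]
    - [-0.3,0,0,0,0,0]
    - [-0.2,0,0,0,0,0]
    - [-0.15,0,0,0,0,0]
    - [-0.1,0,0,0,0,0]
    - [0,0,0,0,0,0]

```text
time_s: 10.92
position: [504.1, 206.0, 67.4]
tcp_rot: [-0.093, 0.996, 0.0, 0.0]
force: [-1.9, 0.6, 0.7]
grip_width: -0.1
gripper_force: 1.1
```

```bash
python3 st.py
python3 - <<'E'
from fit import *
q=np.load("q.npy");ims=[]
for c in ("side","wrist"):
    p=viewer.camera(c);u,v=proj(p,W(q,(0,-105,75)))[0].astype(int)
    u=min(max(u,60),580);v=min(max(v,60),340)
    ims.append(cv2.resize(p["pixels"][v-60:v+60,u-60:u+60,::-1],(400,400),interpolation=cv2.INTER_CUBIC))
cv2.imwrite("pics/sw.png",np.hstack(ims))
E
```

```text
t 10.925 lampxyz [ -31.2 -104.7   67.4] F lamp [-1.  -1.8  0.7] tooly-lamp [-1.     0.001  0.   ] x [-0.001 -1.    -0.   ] -0.10896699541805065 1.0897636588197201 [-0.24  0.73 -0.3   1.94  0.41  0.53  0.93]
```

View pics/sw.png

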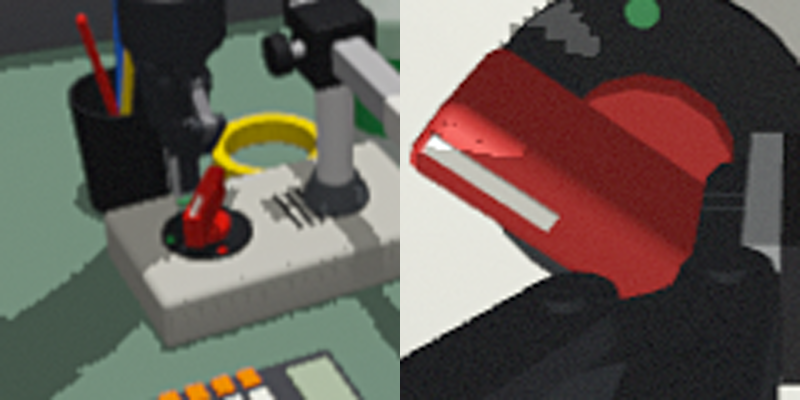

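Request:
servo_tool:
  plan:
    - [-0.1,-0.1,0,0,0,0]
    - [-0.1,-0.1,0,0,0,0]
    - [0,-0.1,0,0,0,0]
    - [0,0,0,0,0,0]

```text
time_s: 11.52
position: [513.8, 200.2, 67.7]
tcp_rot: [-0.095, 0.996, 0.003, 0.001]
force: [-3.5, 10.6, -0.3]
grip_width: 0.3
gripper_force: 5.1
```

Request:
servo_tool:
  plan:
    - [0.1,0.4,0,0,0,0]
    - [0.5,0.1,0,0,0,0]
    - [0.5,0,0,0,0,0]
    - [0,0,-0.5,0,0,0]
    - [0,0,-1,0,0,0]
    - [0,0,-1,0,0,0]
    - [0,0,-1,0,0,0]
    - [0,0,0,0,0,0]

```text
time_s: 12.52
position: [469.2, 207.5, 210.2]
tcp_rot: [-0.093, 0.996, 0.001, 0.003]
force: [0.1, -0.3, -0.8]
grip_width: 0.1
gripper_force: 0.0
```

```bash
python3 st.py
python3 - <<'E'
from fit import *
q=np.load("q.npy");ims=[]
for c,X in (("side",(0,-105,75)),("scene",(130,-20,140))):
    p=viewer.camera(c);u,v=proj(p,W(q,X))[0].astype(int)
    ims.append(cv2.resize(p["pixels"][v-60:v+60,u-60:u+60,::-1],(400,400),interpolation=cv2.INTER_CUBIC))
cv2.imwrite("pics/sw2.png",np.hstack(ims))
E
```

```text
t 12.525 lampxyz [ -39.2 -138.8  210.2] F lamp [ 0.3  0.1 -0.8] tooly-lamp [-1.     0.002  0.   ] x [-0.002 -1.    -0.007] 0.13869981094858105 0.0 [-0.18  0.48 -0.42  1.92  0.28  0.79  1.  ]
```

View pics/sw2.png

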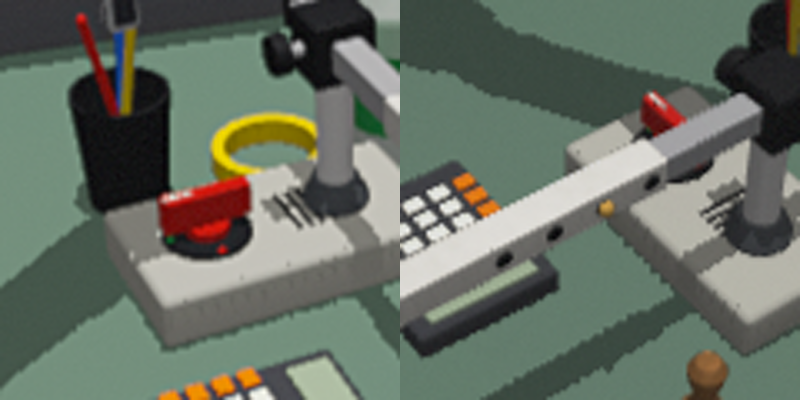

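The left view shows the red bar square to the boom, with its end at the green-dot side at (165,215), so the switch is on. The right view shows the brass pin proud of the tube at (607,208). One hole is left inward of it at (652,183) and two outward, so the boom is locked at +40 mm. The robot is clear of everything.

```bash
python3 -c "
from plant import env
print(env.sign_off())"
```

```text
the job is handed in; nothing more can be done
None
```

The boom is drawn out one hole (40 mm) with the pin sprung out and locked, the switch is turned on, I touched none of the loose things, and the job is handed in at about 12.6 s of the 48 s.

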